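Restock the decoration carousel and present the red jar

TASK

Stand the two loose jars upright in the carousel pockets of their own colours, the red-lidded jar in the red pocket and the blue-lidded jar in the blue one, and let go of both. Then grip the square black knob in the middle and turn the carousel until the red jar stands squarely over the yellow pointer at the front; finish while still gripping the knob, holding the carousel still. Do not tip a jar over, and leave the scissors, ribbon spools and marker pens where they lie.

Things in the scene. Friction and masses are not known exactly. Their poses are not given: they have to be found in the camera images.
- red_jar: loose white jar, closed, with a red screw lid and a red band round its middle; 49 mm diameter, 85 mm tall, 0.1 to 0.25 kg. Origin: centre of its underside, z up. The lid is the top 21 mm (49 mm diameter), the body 48 mm. Stands on the worktop to the left or right of the carousel.
- blue_jar: the same jar with a blue lid and blue band; it stands on the other side of the carousel.
- foot: fixed round foot of the carousel; position and yaw vary. Origin: on the turning axis, at worktop height. A yellow pointer 30 mm wide, 9 mm high, sticks out along its -x axis, roughly toward the robot, to 193 mm from the axis. On it turns a grey round plate, 290 mm diameter, top 26 mm above the worktop, with four pockets 90 degrees apart: red, white, blue, green, counterclockwise from above.
- carousel (a joint): turning angle of the plate, rad, growing counterclockwise seen from above; 0 when the red pocket is opposite the pointer, +pi or -pi when it is over the pointer. Starts between -2.4 and 2.4; can turn to +-7. Stiff bearing: about 0.12 N m of friction, no spring, it stays where it is left.
- red_pocket (a point): centre of the floor of the empty red pocket, 26 mm above the worktop, 95 mm from the turning axis; moves with the plate; x points outward, z up. Each pocket is a coloured ring, 58 mm inside and 68 mm outside diameter, wall 5 mm, 14 mm high, standing on the plate, with a coloured floor.
- blue_pocket (a point): centre of the floor of the empty blue pocket, the same, opposite the red one; x points to the red pocket. The white and green pockets between them hold white- and green-lidded jars of the same size that are fixed there; lids of seated jars end 111 mm above the worktop.
- front_mark (a point): fixed point at pocket-floor height, 95 mm from the turning axis in the pointer's direction: here the red pocket's centre must come; axes of the foot
- knob (a point): square black knob on the turning axis, 34 x 34 mm and 37 mm tall, fixed to the plate and turning with it. This point: its centre, 127.5 mm above the worktop (knob from 109 to 146 mm, on a thin 22 mm post); x axis toward the red pocket, z up; its four flat sides face the four pockets.
- scissors: bystander: scissors with red handles, 87 x 199 x 9 mm, loose; origin at the middle of the underside
- spool: bystander: spool of red ribbon lying flat, 104 x 132 x 32 mm with its loose end, loose, left of the carousel (another stands at the back right, fixed); origin at the underside
- marker: bystander: black and white marker pen, 135 mm long, 17 mm thick, loose, behind the carousel on the left (another lies at the back right, fixed); origin at the middle of the underside
Things that resemble listed ones, but are neither listed nor needed, are in the scene too. What is shaped like the blue_jar but green is not meant.

How it is judged:
By the outcome, as a careful person would: the job done as asked, in the order asked, and still so for the second after the job is handed in, while the arm keeps its last pose, push and grip.
It also fails if it takes over 64 s, if anything falls off the work surface, if the arm or the gripper's body presses on something with over 40 N, if the wrist force passes 120 N, or if a joint passes its speed limit or range.

ROBOT

A 6-joint arm with a two-finger parallel gripper is mounted at the origin on a cart in front of the work surface, level with it; the furniture and walls round the work are solid. World frame = base frame: x ahead of the robot, y to its left, z up, the work surface at z = 0. Lengths are in mm, angles in rad, forces in N, time in s.
With the tool pointing down it reaches from about 350 to 775 mm from the base axis. Payload 7.3 kg.
Tool frame: the origin (TCP) lies on the mounting face of the last link; the fingertips stand 178 mm ahead of it and the grasp point (between the pads) lies 159 mm ahead of it (bot.grip_point_offset is the distance from the TCP to the grasp point, in mm); x points along the fingers, y is the direction in which the jaws open and shut, and the axes are right-handed (so a half turn about x gives the same grasp; the last joint's range is limited). The gripper opens to 92 mm and grips with 3 to 60 N. Pads are 19 mm wide; open, the fingers measure 130 mm over their backs; the gripper's body (75 mm by 190 mm) begins 47 mm behind the grasp point.
Start: joints at [1.155, 0.342, 1.524, -0, 1.275, -0.146], TCP at [139.911, 506.017, 404.741] pointing down, gripper open.
Joint ranges: [-2.53, 2.53], [-0.77, 2.02], [0.04, 2.7], [-1, 4.14], [0.28, 2.66], [-3.11, 3.11]. Speed limits (rad/s): [2.57, 2.57, 3.14, 3.14, 3.14, 3.14].

INTERFACE

Orientations are given as [roll, pitch, yaw] about the fixed x, y, z axes, in that order (R = Rz(yaw) Ry(pitch) Rx(roll)).
In Python, from plant import bot gives the robot as it stands.
- The arm moves only by the tool arm_command, never from a script. Its argument "moves" is a list of rows, each a list of 5 numbers: the shift along the tool's x, y, z in cm, then the turn about the tool's x in degrees, then the opening, from 0 (shut) to 1 (fully open). A call has 1 to 10 rows; each row is the pose to reach, as a shift and turn from the pose measured when the call began, along the tool's axes at that moment; what a row does not reach only later rows make up. A row lasts 1/10 s, in which the tool goes at most 50 mm and 8.59 degrees, less where a joint would pass 70% of its speed; a pose out of reach is approached as far as the arm can. A call with a gripper value outside its range is refused whole. The fingers move at their own pace and stop on an object; the grip force is fixed at half the most. Time passes only in rows, so rows that repeat a pose let the fingers close. It gives the time, the measured TCP pose, the force and the opening at its end, in the units of the state.
- bot.get_obs(): the state, without advancing time (a new reading comes with each control period).
- bot.capture(name): name is "scene" or "top"; returns a dict with "frame" (420x560x3 uint8, blue, green, red), "K" (3x3 intrinsics, pixels), "origin" and "orientation" of the camera in the world. Camera axes: x right, y down, z forward; pixel columns grow to the right and rows downward; lengths in mm; the calibration is good to about 2 mm. A picture is of the moment at which its call begins. There is no depth.
- bot.close_job(): hands the job in, once; it reports no verdict.
The state is a dict: "time": time; "joint_positions": joint angles; "dq": joint speeds; "tau": joint torques, N m; "tool_pos": TCP position; "tcp_rot": TCP orientation; "contact_force": force on the tool from outside, world axes, zero at the start; "moment": the same for the moment, N m; "grip_width": finger opening in mm.
Only numpy, scipy, OpenCV 4.12 (cv2) and the standard library are available. Lean on these libraries where they do the work, as an engineer would, in place of code of your own. Each camera call takes 0.05 s, during which the arm holds its last target.

## Working session

There is one attempt and no reset: what is moved stays moved. The work goes in short steps, Python scripts to look and compute and a tool call to move; the robot and the scene stay as the last step left them, time stands still between calls to the robot, and variables do not carry over. Pictures are saved under pics/ and viewed, and the job is handed in when it is done.

Besides the shell and the picture viewer there is one more tool, called after ">>>" as name(argument=value, ...), one argument or row to a line, values as JSON. arm_command: Moves the arm, as the interface text tells. Its arguments: {"type":"object","properties":{"moves":{"type":"array"}},"required":["moves"]}

```bash
ls; mkdir -p pics
cat > h.py <<'E'
import numpy as np, cv2, json
from scipy.spatial.transform import Rotation as R
def Rm(o):
    o=np.array(o,float)
    return o if o.shape==(3,3) else R.from_euler('xyz',o).as_matrix()
def proj(c,P):
    P=np.atleast_2d(P); q=(P-np.array(c['origin']))@Rm(c['orientation']); u=q@np.array(c['K']).T
    return u[:,:2]/u[:,2:]
def ray(c,uv,z):
    d=Rm(c['orientation'])@np.linalg.inv(np.array(c['K']))@np.array([uv[0],uv[1],1.]); o=np.array(c['origin'],float)
    return o+d*(z-o[2])/d[2]
E
python3 - <<'E'
from plant import bot
from h import *
o=bot.get_obs()
print({k:np.round(v,3).tolist() for k,v in o.items()}, bot.grip_point_offset)
for n in('scene','top'):
    c=bot.capture(n); cv2.imwrite(f'pics/{n}0.png',c['frame'])
    np.save(f'{n}0.npy',c,allow_pickle=True)
    print(n,c['K'],c['origin'],c['orientation'])
E
```

```text
pics
{'time': 0.0, 'joint_positions': [1.155, 0.343, 1.525, -0.0, 1.275, -0.146], 'dq': [0.002, -0.001, 0.001, -0.002, -0.002, 0.0], 'tau': [-0.002, -43.125, -24.422, 0.072, 0.056, -0.0], 'tool_pos': [139.864, 505.886, 404.042], 'tcp_rot': [-1.715, 1.569, -1.985], 'contact_force': [0.832, 0.421, 0.645], 'moment': [0.003, -0.01, -0.025], 'grip_width': 91.891} 159.20000000000002
scene [[419.81837886   0.         278.56861039]
 [  0.         419.81837886 209.10237492]
 [  0.           0.           1.        ]] [ 177.81125954  645.34047879 1039.28235482] [-2.48542819 -0.00868201 -2.58482397]
top [[521.49336827   0.         276.11803007]
 [  0.         521.49336827 213.1305406 ]
 [  0.           0.           1.        ]] [ 476.41804751    6.21546378 1490.71642513] [-3.06520247e+00 -2.71739599e-03 -1.60033462e+00]
```

View pics/scene0.png

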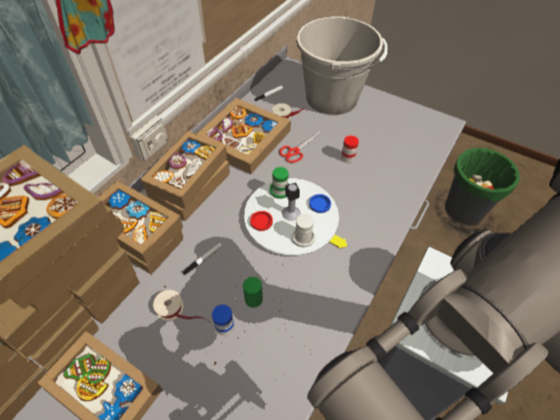

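View pics/top0.png

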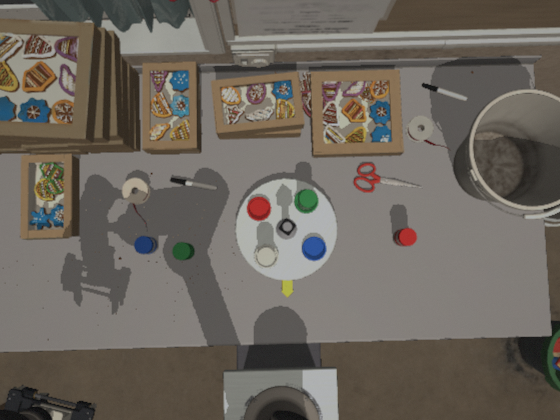

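The scene view shows the carousel at (290,215), the red jar at (350,148), the blue jar at (222,320) and a green decoy jar at (253,292).

Candidates in the top view:
- **Red:** jar lid (406,237), pocket (259,208), scissors handles (365,177).
- **Blue:** jar lid (144,244), pocket (314,248), cookies at the back.
- **Green:** loose jar (182,251), which is not wanted.

I choose the lids at (406,237) and (144,244), and check them in a close crop while measuring.

```bash
cat >> h.py <<'E'
def masks(f):
    h=cv2.cvtColor(f,cv2.COLOR_BGR2HSV); H,S,V=[h[...,i].astype(int) for i in range(3)]
    return dict(red=((H<8)|(H>172))&(S>150)&(V>70),blue=(H>105)&(H<130)&(S>120)&(V>50),green=(H>50)&(H<90)&(S>110)&(V>30),yellow=(H>22)&(H<36)&(S>150)&(V>120),
      black=(V<45), white=(S<60)&(V>185))
def blobs(m,mn=20):
    n,l,s,c=cv2.connectedComponentsWithStats(m.astype(np.uint8))
    return [(c[i].round(1).tolist(),s[i].tolist()) for i in range(1,n) if s[i,4]>=mn]
E
python3 - <<'E'
from h import *
for n in('scene','top'):
    c=np.load(n+'0.npy',allow_pickle=True).item(); m=masks(c['frame'])
    for k in('red','blue','green','yellow','black'):
        for b in blobs(m[k]):
            u,v=b[0]
            if (n=='top' and 120<u<430 and 160<v<310) or (n=='scene' and 150<u<370 and 120<v<340): print(n,k,b,ray(c,b[0],85).round(0)[:2])
f=np.load('top0.npy',allow_pickle=True).item()['frame']
a=cv2.resize(f[165:305,120:430],None,fx=2.5,fy=2.5,interpolation=cv2.INTER_CUBIC)
cv2.imwrite('pics/crop0.png',a)
f=np.load('scene0.npy',allow_pickle=True).item()['frame']
cv2.imwrite('pics/crop1.png',cv2.resize(f[125:345,180:370],None,fx=2.7,fy=2.7,interpolation=cv2.INTER_CUBIC))
E
```

```text
scene red ([350.7, 141.8], [344, 136, 15, 13, 149]) [ 506. -346.]
scene red ([290.7, 153.1], [280, 146, 23, 17, 152]) [ 646. -196.]
scene red ([348.4, 155.1], [343, 153, 12, 5, 24]) [ 486. -287.]
scene red ([261.0, 220.2], [250, 211, 22, 19, 322]) [580.  77.]
scene blue ([319.7, 202.9], [310, 195, 21, 17, 297]) [470. -66.]
scene blue ([221.7, 314.6], [212, 305, 20, 21, 331]) [506. 361.]
scene blue ([225.8, 329.1], [219, 325, 14, 7, 23]) [476. 385.]
scene green ([280.1, 173.9], [273, 167, 15, 15, 174]) [ 627. -101.]
scene green ([275.6, 193.3], [270, 185, 16, 13, 39]) [598. -28.]
scene green ([252.4, 291.1], [243, 277, 19, 30, 435]) [478. 271.]
scene yellow ([338.2, 241.6], [330, 236, 17, 12, 125]) [364.  25.]
scene black ([291.7, 193.8], [286, 187, 13, 13, 88]) [556. -52.]
scene black ([190.3, 267.2], [184, 263, 13, 10, 44]) [652. 300.]
top red ([367.3, 177.7], [354, 163, 26, 29, 232]) [ 673. -251.]
top red ([258.4, 208.2], [247, 197, 23, 23, 419]) [599.  47.]
top red ([406.9, 236.4], [399, 228, 17, 18, 241]) [ 511. -351.]
top blue ([143.3, 244.4], [135, 236, 18, 17, 247]) [510. 359.]
top blue ([313.7, 248.0], [302, 237, 24, 23, 433]) [487. -99.]
top green ([306.2, 200.0], [295, 190, 23, 23, 366]) [617. -83.]
top green ([182.8, 250.6], [173, 243, 21, 16, 279]) [490. 253.]
top yellow ([287.5, 289.3], [283, 285, 9, 8, 31]) [379. -25.]
top black ([178.1, 180.6], [171, 178, 15, 7, 59]) [680. 263.]
top black ([286.1, 226.5], [279, 219, 16, 16, 59]) [547. -27.]
```

View pics/crop0.png

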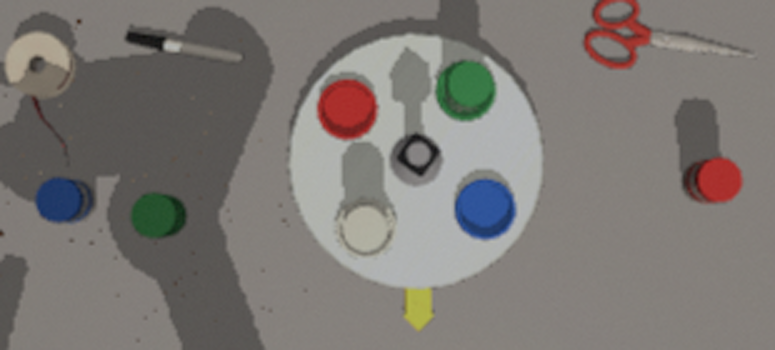

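View pics/crop1.png

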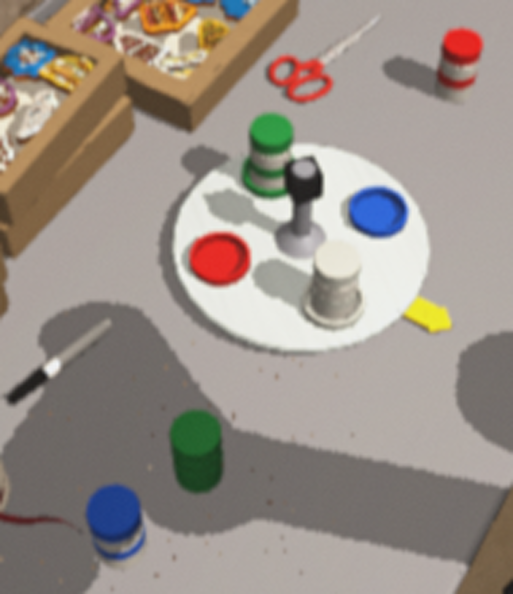

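The crops confirm the choice: at (715,180) a white jar with red lid and band, at (65,200) a white jar with blue lid and band. The all-green one is the decoy. Next I measure the geometry.

Run:
```python
from h import *
from plant import bot
T=np.load('top0.npy',allow_pickle=True).item();S=np.load('scene0.npy',allow_pickle=True).item()
def tri(a,b):
    A=[];B=[]
    for c,uv in((T,a),(S,b)):
        o=np.array(c['origin']);d=ray(c,uv,0)-o;d/=np.linalg.norm(d);P=np.eye(3)-np.outer(d,d);A.append(P);B.append(P@o)
    return np.linalg.lstsq(np.vstack(A),np.hstack(B),rcond=None)[0].round(1)
print('redjar tri',tri((406.9,236.4),(350.7,141.8)),ray(T,(406.9,236.4),78).round(1),ray(S,(350.7,141.8),76).round(1))
print('bluejar tri',tri((143.3,244.4),(221.7,314.6)),ray(T,(143.3,244.4),78).round(1),ray(S,(221.7,314.6),76).round(1))
for z in(26,33,40):print(z,[ray(c,p,z)[:2].round(1).tolist() for c,p in((T,(258.4,208.2)),(T,(313.7,248)),(S,(261,220.2)),(S,(319.7,202.9)))])
print('pocket tri',tri((258.4,208.2),(261,220.2)),tri((313.7,248),(319.7,202.9)))
# plate ellipse
for n,c in(('T',T),('S',S)):
    f=c['frame'];h=cv2.cvtColor(f,cv2.COLOR_BGR2HSV)
    m=((h[...,1]<40)&(h[...,2]>165)).astype(np.uint8)
    m=cv2.morphologyEx(m,cv2.MORPH_CLOSE,np.ones((5,5)))
    cs,_=cv2.findContours(m,0,1)
    ctr=(287,228) if n=='T' else (291,215)
    for q in cs:
        if cv2.contourArea(q)>2000 and cv2.pointPolygonTest(q,ctr,False)>=0:
            hull=cv2.convexHull(q)[:,0].astype(float)
            P=np.array([ray(c,p,24)[:2] for p in hull])
            A=np.c_[2*P,np.ones(len(P))];s=np.linalg.lstsq(A,(P**2).sum(1),rcond=None)[0]
            print(n,'axis',s[:2].round(1),'r',np.sqrt(s[2]+s[:2]@s[:2]).round(1),len(P))
    y=masks(f)['yellow']; vs,us=np.nonzero(y)
    box=(us>270)&(us<300)&(vs>270)&(vs<310) if n=='T' else (us>320)&(us<360)
    P=np.array([ray(c,(u,v),9)[:2] for u,v in zip(us[box],vs[box])]);print('pointer mean',P.mean(0).round(1),'xmin',P.min(0).round(1),P.max(0).round(1))
    b=[b for b in blobs(masks(f)['black']) if abs(b[0][0]-ctr[0])<8]; print('knob',ray(c,b[0][0],140).round(1))
print('knob tri',tri((286.1,226.5),(291.7,193.8)))
o=bot.get_obs();print('tool axes cols\n',Rm(o['tcp_rot']).round(3))
```

```text
redjar tri [ 509.9 -353.8   76.8] [ 510.8 -353.2   78. ] [ 509.4 -355.1   76. ]
bluejar tri [509.1 359.9  77.9] [510.2 360.5  78. ] [508.7 358.8  76. ]
26 [[603.8, 48.4], [487.3, -103.5], [604.9, 41.8], [488.1, -110.0]]
33 [[603.1, 48.2], [487.2, -103.0], [601.9, 46.0], [486.0, -104.8]]
40 [[602.5, 48.0], [487.2, -102.4], [599.0, 50.1], [483.9, -99.5]]
pocket tri [602.   47.7  35.1] [ 486.4 -103.2   34.5]
pointer mean [379.4 -25.4] xmin [357.6 -37.5] [397.2 -12.1]
knob [544.1 -25.3 140. ]
S axis [592.  -99.9] r 564.0 19
pointer mean [378.3 -24.2] xmin [353.8 -41.5] [399.7  -8.7]
knob [534.6 -11.8 140. ]
knob tri [544.  -26.4 119.3]
tool axes cols
 [[-0.001  0.267  0.964]
 [-0.001  0.964 -0.267]
 [-1.    -0.001 -0.   ]]
```

Checks hold:
- The pocket midpoint gives the axis at (544.2,-27.7), and the half-distance is 95.05 mm (95 given).
- The lids triangulate to z≈77, their mid-side height.
- Red pocket direction is ≈52.5°.
- One jaw direction, -37.5° (tangential), suits both jars and the knob.

The plate circle fit failed (no fit in the top view, nonsense in the scene view), so I dropped it. I start with blue.

```bash
cat >> h.py <<'E'
def mv(bot,target,jaw=None):
    o=bot.get_obs(); Rt=Rm(o['tcp_rot']); p=np.array(o['tool_pos'])
    s=Rt.T@(np.array(target,float)-p)/10
    a=np.degrees(np.arctan2(Rt[1,1],Rt[0,1]))
    t=0 if jaw is None else -((jaw-a+180)%360-180)
    print('shift cm',s.round(2),'turn',round(t,1),'| pos',p.round(1),'jaw',round(a,2),'w',round(float(o['grip_width']),1),'t',round(float(o['time']),2),'down',Rt[:,0].round(3))
E
python3 -c "
from h import *
from plant import bot
mv(bot,(509.5,360,390),-37.5)"
```

```text
shift cm [ 1.41 -4.21 39.52] turn 112.0 | pos [139.9 505.9 404.1] jaw 74.54 w 91.5 t 0.1 down [-0.001 -0.001 -1.   ]
```

>>> arm_command(
  moves=[
    [1.4,-4.2,39.5,112,1],
    [1.4,-4.2,39.5,112,1],
    [1.4,-4.2,39.5,112,1],
    [1.4,-4.2,39.5,112,1],
    [1.4,-4.2,39.5,112,1],
    [1.4,-4.2,39.5,112,1],
    [1.4,-4.2,39.5,112,1],
    [1.4,-4.2,39.5,112,1],
    [1.4,-4.2,39.5,112,1],
    [1.4,-4.2,39.5,112,1],
  ],
)

```text
time: 1.1
tool_pos: [510.9, 358.9, 388.7]
tcp_rot: [-0.573, 1.568, -2.351]
contact_force: [-0.8, -0.1, -0.1]
grip_width: 92.1
```

```bash
python3 -c "
from h import *
from plant import bot
mv(bot,(509.5,360,390),-37.5)"
```

```text
shift cm [-0.13 -0.16 -0.08] turn 25.6 | pos [510.9 358.9 388.7] jaw -11.92 w 92.1 t 1.1 down [-0.002 -0.002 -1.   ]
```

>>> arm_command(
  moves=[
    [-0.1,-0.2,-0.1,25.6,1],
    [-0.1,-0.2,-0.1,25.6,1],
    [-0.1,-0.2,-0.1,25.6,1],
    [-0.1,-0.2,-0.1,25.6,1],
  ],
)

```text
time: 1.5
tool_pos: [509.2, 360.2, 389.2]
tcp_rot: [-0.208, 1.567, -2.435]
contact_force: [-0.3, 0.2, 0.1]
grip_width: 91.6
```

Run:
```python
from h import *
from plant import bot
mv(bot,(509.5,360,217),-37.5)
c=bot.capture('top');cv2.imwrite('pics/top1.png',c['frame'])
print(bot.get_obs()['joint_positions'])
```

```text
shift cm [17.22  0.05 -0.07] turn -0.1 | pos [509.2 360.2 389.2] jaw -37.62 w 91.6 t 1.5 down [-0.003 -0.003 -1.   ]
[ 4.93173509e-01  5.37752488e-01  1.25327767e+00 -8.40456682e-04
  1.35426786e+00  1.14572426e+00]
```

View pics/top1.png

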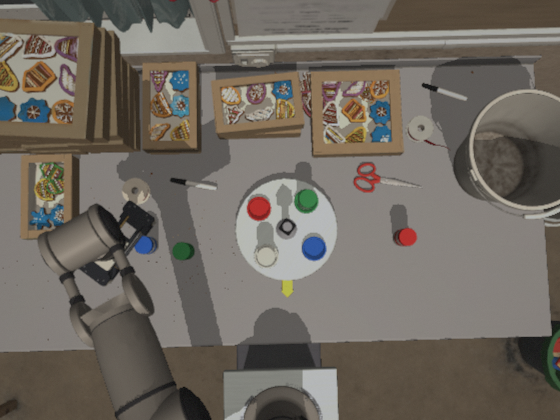

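The top view shows the gripper over the blue jar, its long side along the jaw direction (95,265)–(140,215). The blue lid at (145,244) is between the fingers. I descend.

>>> arm_command(
  moves=[
    [5,0.1,-0.1,0,1],
    [10,0.1,-0.1,0,1],
    [14,0.1,-0.1,0,1],
    [17.2,0.1,-0.1,0,1],
    [17.2,0.1,-0.1,0,1],
  ],
)

```text
time: 2.05
tool_pos: [508.5, 359.1, 212.3]
tcp_rot: [-0.367, 1.557, -2.587]
contact_force: [-0.6, 0.9, 0.3]
grip_width: 91.9
```

Run:
```python
from h import *
from plant import bot
mv(bot,(509.5,360,217),-37.5)
c=bot.capture('scene');cv2.imwrite('pics/s2.png',cv2.resize(c['frame'][220:420,100:350],None,fx=3,fy=3))
```

```text
shift cm [-0.47  0.03 -0.12] turn 0.3 | pos [508.5 359.1 212.3] jaw -37.18 w 91.9 t 2.05 down [-0.012 -0.007 -1.   ]
```

View pics/s2.png

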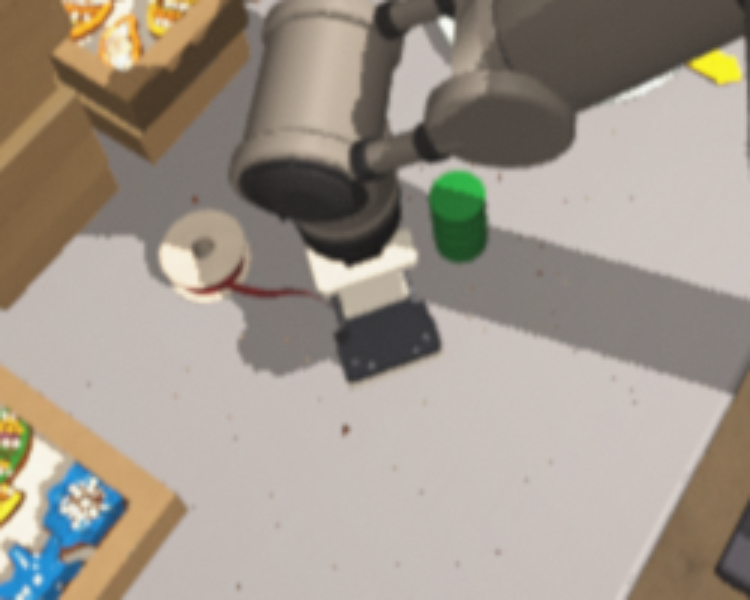

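```bash
python3 -c "
from h import *
from plant import bot
mv(bot,(509.5,360,217),-37.5)"
```

```text
shift cm [-0.16 -0.02 -0.02] turn 0.3 | pos [509.5 359.8 215.4] jaw -37.22 w 91.5 t 2.1 down [-0.007 -0.005 -1.   ]
```

>>> arm_command(
  moves=[
    [-0.2,0,0,0,0.4],
    [-0.2,0,0,0,0.3],
    [-0.2,0,0,0,0.2],
    [-0.2,0,0,0,0.2],
    [-0.2,0,0,0,0.2],
    [-0.2,0,0,0,0.2],
  ],
)

```text
time: 2.7
tool_pos: [509.6, 359.8, 217.7]
tcp_rot: [-0.328, 1.563, -2.548]
contact_force: [0.7, -0.4, 3.6]
grip_width: 48.3
```

```bash
python3 -c "
from h import *
from plant import bot
mv(bot,(509.5,360,400),-37.5)"
```

```text
shift cm [-18.23  -0.07   0.13] turn 0.3 | pos [509.6 359.8 217.7] jaw -37.21 w 48.3 t 2.7 down [-0.007 -0.005 -1.   ]
```

Width 48.3 mm matches the jar. I lift.

>>> arm_command(
  moves=[
    [-3,0,0.1,0,0.2],
    [-7,0,0.1,0,0.2],
    [-11,0,0.1,0,0.2],
    [-15,0,0.1,0,0.2],
    [-18,0,0.1,0,0.2],
    [-18,0,0.1,0,0.2],
    [-18,0,0.1,0,0.2],
  ],
)

```text
time: 3.4
tool_pos: [509.9, 359.7, 397.2]
tcp_rot: [-0.332, 1.562, -2.552]
contact_force: [-0.3, 0.9, -3.7]
grip_width: 48.4
```

```bash
python3 -c "
from h import *
from plant import bot
mv(bot,(486.5,-103.2,400),-37.5)
c=bot.capture('scene');cv2.imwrite('pics/s3.png',c['frame'])"
```

```text
shift cm [-0.04 26.12 38.28] turn 0.3 | pos [509.9 359.7 397.2] jaw -37.21 w 48.4 t 3.4 down [-0.007 -0.005 -1.   ]
```

View pics/s3.png

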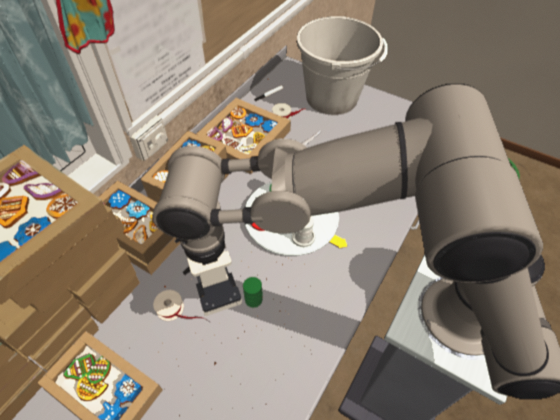

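>>> arm_command(
  moves=[
    [0,1.0,1.5,0,0.2],
    [0,3.4,5.0,0,0.2],
    [0,6.3,9.2,0,0.2],
    [0,9.2,13.5,0,0.2],
    [0,12.1,17.7,0,0.2],
    [0,15.0,22.0,0,0.2],
    [0,17.9,26.2,0,0.2],
    [0,20.8,30.5,0,0.2],
    [0,23.2,34.0,0,0.2],
    [0,25.0,36.6,0,0.2],
  ],
)

```text
time: 4.45
tool_pos: [486.8, -85.9, 396.7]
tcp_rot: [-0.54, 1.556, -2.762]
contact_force: [-0.1, 0.8, -1.9]
grip_width: 48.1
```

>>> arm_command(
  moves=[
    [0,0.5,0.7,0,0.2],
    [0,0.8,1.2,0,0.2],
    [0,0.8,1.2,0,0.2],
  ],
)

```text
time: 4.75
tool_pos: [485.7, -100.1, 395.6]
tcp_rot: [-0.66, 1.554, -2.883]
contact_force: [-0.8, 1.2, -1.5]
grip_width: 48.1
```

```bash
python3 -c "
from h import *
from plant import bot
mv(bot,(486.5,-103.2,246),-37.5)
c=bot.capture('scene');cv2.imwrite('pics/s4.png',c['frame'])
c=bot.capture('top');cv2.imwrite('pics/t4.png',c['frame'])"
```

```text
shift cm [1.496e+01 4.000e-01 1.000e-02] turn 0.2 | pos [ 485.7 -100.1  395.6] jaw -37.34 w 48.1 t 4.75 down [-0.016 -0.004 -1.   ]
```

View pics/s4.png

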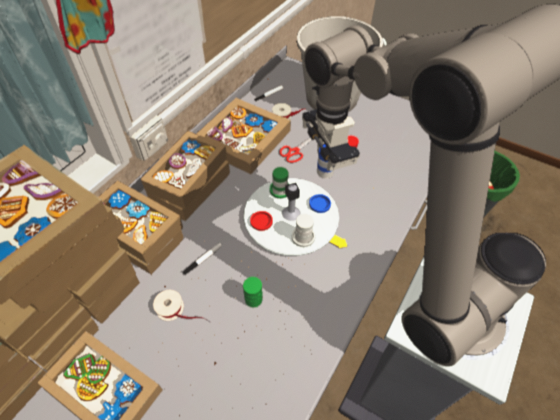

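The blue jar hangs at (325,160) above its pocket at (320,203). The tool has picked up 0.9° of tilt, so from here I aim with the grasp point instead of the TCP.

```bash
cat >> h.py <<'E'
def mg(bot,g,jaw=None):
    o=bot.get_obs(); Rt=Rm(o['tcp_rot']); gp=np.array(o['tool_pos'])+159.2*Rt[:,0]
    print('grasp pt',gp.round(1),'F',np.round(o['contact_force'],1))
    mv(bot,np.array(g,float)-159.2*Rt[:,0],jaw)
E
python3 -c "
from h import *
from plant import bot
mg(bot,(486.5,-103.2,110),-37.5)"
```

```text
grasp pt [483.6 -99.9 237. ] F [-0.   0.2 -1.9]
shift cm [12.7   0.54 -0.07] turn 0.3 | pos [485.9 -99.2 396.2] jaw -37.25 w 48.5 t 4.85 down [-0.015 -0.005 -1.   ]
```

>>> arm_command(
  moves=[
    [3,0.5,-0.1,0,0.2],
    [6,0.5,-0.1,0,0.2],
    [9,0.5,-0.1,0,0.2],
    [11.5,0.5,-0.1,0,0.2],
    [12.7,0.5,-0.1,0,0.2],
    [12.7,0.5,-0.1,0,0.2],
    [12.7,0.5,-0.1,0,0.2],
  ],
)

```text
time: 5.55
tool_pos: [489.2, -101.5, 270.0]
tcp_rot: [-0.565, 1.557, -2.784]
contact_force: [0.2, -0.7, -1.9]
grip_width: 48.3
```

```bash
python3 -c "
from h import *
from plant import bot
c=bot.capture('scene');cv2.imwrite('pics/s5.png',cv2.resize(c['frame'][110:270,220:400],None,fx=3.5,fy=3.5))
mg(bot,(486.5,-103.2,85),-37.5)
"
```

```text
grasp pt [ 487.3 -102.6  111.2] F [-0.3  0.2 -1.9]
shift cm [ 2.62 -0.01  0.07] turn 0.3 | pos [ 489.2 -101.7  270.4] jaw -37.21 w 48.3 t 5.6 down [-0.012 -0.005 -1.   ]
```

View pics/s5.png

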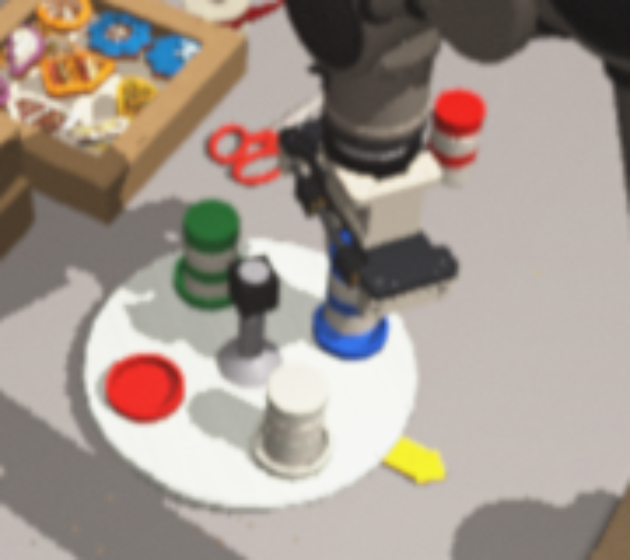

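The crop shows the blue jar's base centred in the blue ring at (350,330), still about 26 mm above the floor. I lower it gently.

>>> arm_command(
  moves=[
    [0.8,0,0.1,0,0.2],
    [1.6,0,0.1,0,0.2],
    [2.3,0,0.1,0,0.2],
    [2.6,0,0.1,0,0.2],
    [2.6,0,0.1,0,0.2],
    [2.6,0,0.1,0,0.2],
  ],
)

```text
time: 6.2
tool_pos: [488.3, -102.7, 244.3]
tcp_rot: [-0.524, 1.557, -2.744]
contact_force: [-0.1, -0.4, -1.3]
grip_width: 48.6
```

```bash
python3 -c "
from h import *
from plant import bot
c=bot.capture('scene');cv2.imwrite('pics/s6.png',cv2.resize(c['frame'][110:270,220:400],None,fx=3.5,fy=3.5))
mg(bot,(486.5,-103.2,84.5),-37.5)
"
```

```text
grasp pt [ 486.3 -103.5   85.1] F [-0.1  0.3 -1.9]
shift cm [ 0.06 -0.   -0.04] turn 0.3 | pos [ 488.3 -102.7  244.3] jaw -37.22 w 48.2 t 6.25 down [-0.012 -0.005 -1.   ]
```

View pics/s6.png

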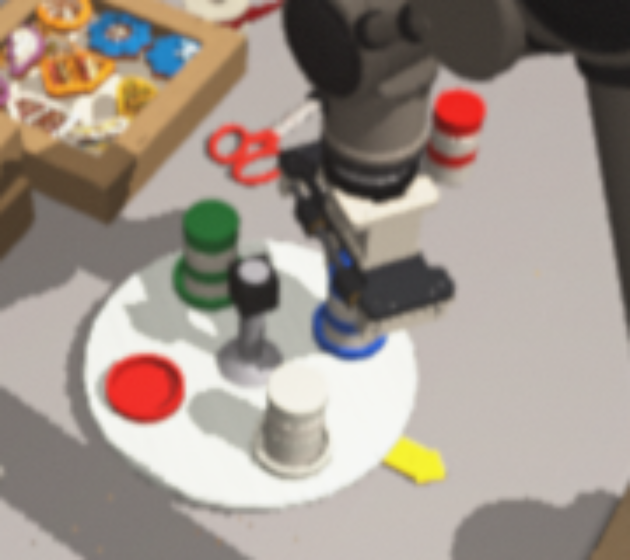

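It is inside the ring and close to the floor. I press down slightly until the force shows, then open slowly.

>>> arm_command(
  moves=[
    [0.1,0,0,0,0.2],
    [0.2,0,0,0,0.2],
    [0.2,0,0,0,0.2],
  ],
)

```text
time: 6.55
tool_pos: [488.7, -103.0, 243.7]
tcp_rot: [-0.34, 1.559, -2.56]
contact_force: [-1.9, -1.4, 9.9]
grip_width: 48.4
```

Contact is confirmed (force up by 11 N). I open.

>>> arm_command(
  moves=[
    [-0.05,0,0,0,0.55],
    [-0.05,0,0,0,0.65],
    [-0.05,0,0,0,0.8],
    [-0.05,0,0,0,0.9],
    [-0.05,0,0,0,0.9],
    [-0.05,0,0,0,0.9],
  ],
)

```text
time: 7.15
tool_pos: [488.7, -103.0, 244.1]
tcp_rot: [-0.356, 1.559, -2.576]
contact_force: [-0.5, 0.5, 0.2]
grip_width: 81.7
```

>>> arm_command(
  moves=[
    [-2,0,0,0,0.9],
    [-5,0,0,0,0.9],
    [-9,0,0,0,0.9],
    [-13,0,0,0,0.9],
    [-15,0,0,0,0.9],
    [-15,0,0,0,0.9],
    [-15,0,0,0,0.9],
  ],
)

```text
time: 7.85
tool_pos: [490.0, -101.9, 393.7]
tcp_rot: [-0.368, 1.559, -2.588]
contact_force: [-0.6, 0.3, -0.2]
grip_width: 82.5
```

```bash
python3 -c "
from h import *
from plant import bot
c=bot.capture('scene');cv2.imwrite('pics/s7.png',cv2.resize(c['frame'][110:270,220:400],None,fx=3.5,fy=3.5))
mg(bot,(510,-354,200),-37.5)
"
```

```text
grasp pt [ 488.  -102.8  233.8] F [-0.5  0.5 -0.2]
shift cm [ 3.5  16.96 18.64] turn 0.3 | pos [ 489.9 -101.9  393. ] jaw -37.2 w 82.7 t 7.9 down [-0.012 -0.006 -1.   ]
```

View pics/s7.png

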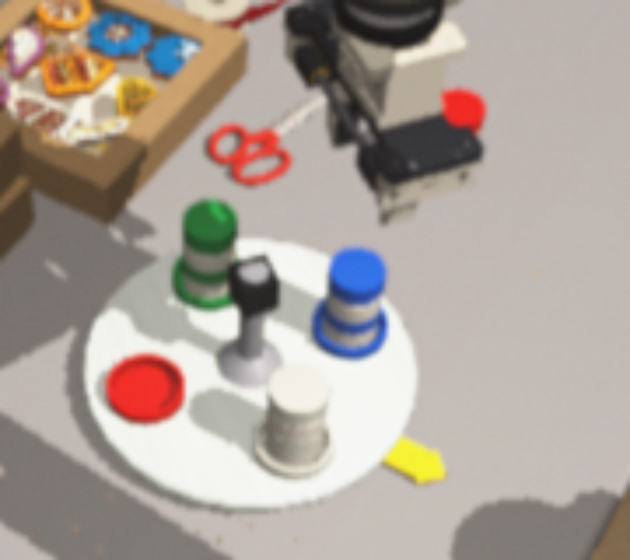

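The blue jar is seated upright in its ring at (350,300). Next is the red jar.

>>> arm_command(
  moves=[
    [0,2,2.2,0,1],
    [0,5,5.5,0,1],
    [0,8,8.8,0,1],
    [0,11,12.1,0,1],
    [0,14,15.4,0,1],
    [0,16,17.6,0,1],
    [0,17,18.6,0,1],
    [0,17,18.6,0,1],
    [0,17,18.6,0,1],
  ],
)

```text
time: 8.8
tool_pos: [512.7, -352.5, 392.4]
tcp_rot: [-0.696, 1.556, -2.916]
contact_force: [0.2, 0.6, -0.6]
grip_width: 91.8
```

```bash
python3 -c "
from h import *
from plant import bot
c=bot.capture('top');cv2.imwrite('pics/t8.png',c['frame'])
m=masks(c['frame'])
print([b for b in blobs(m['red']) if 380<b[0][0]<440],[b for b in blobs(m['blue']) if 290<b[0][0]<340])
mg(bot,(510,-354,58),-37.5)
"
```

```text
[([405.2, 234.9], [398, 228, 17, 17, 171])] [([314.0, 247.9], [303, 237, 23, 23, 425])]
grasp pt [ 510.7 -352.6  233.8] F [ 0.6 -0.2 -0.2]
shift cm [17.58  0.18 -0.05] turn 0.3 | pos [ 512.9 -352.   393. ] jaw -37.18 w 91.7 t 8.85 down [-0.014 -0.004 -1.   ]
```

View pics/t8.png

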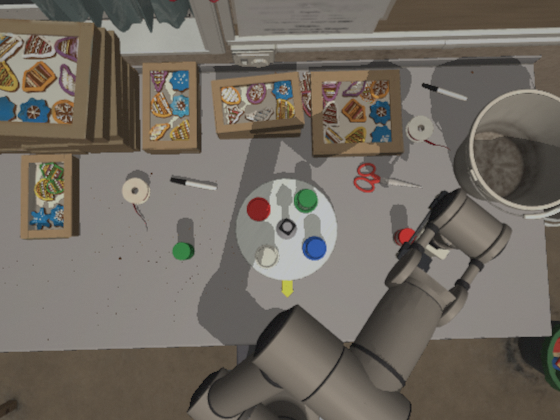

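The red lid at (406,237) sits between the fingers and the bucket is well clear. I descend.

>>> arm_command(
  moves=[
    [4,0.1,-0.1,0,1],
    [8,0.1,-0.1,0,1],
    [12,0.1,-0.1,0,1],
    [15.5,0.1,-0.1,0,1],
    [17.5,0.1,-0.1,0,1],
    [17.5,0.1,-0.1,0,1],
    [17.5,0.1,-0.1,0,1],
    [17.5,0.1,-0.1,0,1],
  ],
)

```text
time: 9.65
tool_pos: [512.5, -352.3, 219.9]
tcp_rot: [-0.446, 1.558, -2.665]
contact_force: [-0.4, -0.2, 0.7]
grip_width: 91.7
```

```bash
python3 -c "
from h import *
from plant import bot
c=bot.capture('scene');cv2.imwrite('pics/s9.png',cv2.resize(c['frame'][80:220,270:430],None,fx=4,fy=4))
mg(bot,(510,-354,58),-37.5)
"
```

```text
grasp pt [ 510.6 -353.4   60.7] F [ 0.4  0.8 -0.4]
shift cm [ 0.27 -0.01  0.08] turn 0.4 | pos [ 512.4 -352.4  219.9] jaw -37.14 w 92.0 t 9.7 down [-0.011 -0.006 -1.   ]
```

View pics/s9.png

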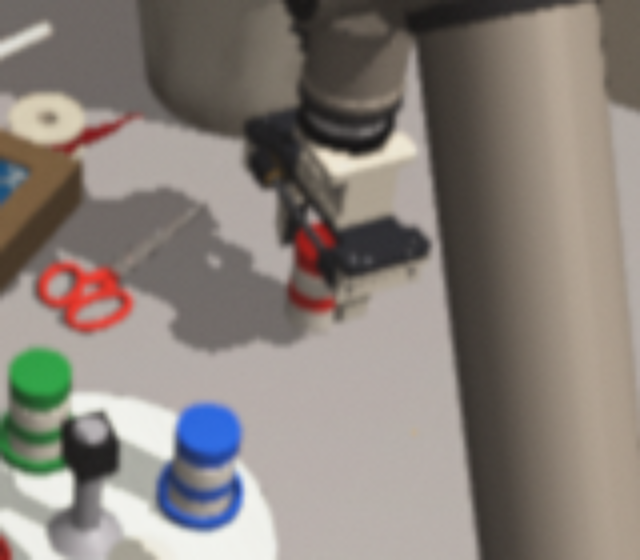

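The red jar stands between the fingers at (315,270). I close, then lift.

>>> arm_command(
  moves=[
    [0.2,0,0.1,0,0.4],
    [0.2,0,0.1,0,0.3],
    [0.2,0,0.1,0,0.2],
    [0.2,0,0.1,0,0.2],
    [0.2,0,0.1,0,0.2],
    [0.2,0,0.1,0,0.2],
  ],
)

```text
time: 10.3
tool_pos: [511.8, -353.3, 217.9]
tcp_rot: [-0.423, 1.558, -2.642]
contact_force: [0.8, -0.7, -2.4]
grip_width: 48.5
```

```bash
python3 -c "
from h import *
from plant import bot
mg(bot,(510,-354,236),-37.5)
"
```

```text
grasp pt [ 510.  -354.3   58.7] F [ 0.8 -0.7 -2.4]
shift cm [-17.73  -0.11   0.19] turn 0.4 | pos [ 511.8 -353.3  217.9] jaw -37.15 w 48.5 t 10.3 down [-0.011 -0.006 -1.   ]
```

>>> arm_command(
  moves=[
    [-3,0,0,0,0.2],
    [-7,0,0,0,0.2],
    [-11,0,0,0,0.2],
    [-15,0,0,0,0.2],
    [-18,0,0,0,0.2],
    [-18,0,0,0,0.2],
    [-18,0,0,0,0.2],
  ],
)

```text
time: 11.0
tool_pos: [513.6, -352.0, 397.3]
tcp_rot: [-0.46, 1.558, -2.679]
contact_force: [-0.6, 0.3, -2.0]
grip_width: 48.4
```

```bash
python3 -c "
from h import *
from plant import bot
mg(bot,(602,47.7,238),-37.5)
"
```

```text
grasp pt [ 511.8 -353.   238.1] F [-0.6  0.3 -2. ]
shift cm [ -0.33 -17.   -37.38] turn 0.4 | pos [ 513.6 -352.   397.3] jaw -37.15 w 48.4 t 11.0 down [-0.012 -0.006 -1.   ]
```

>>> arm_command(
  moves=[
    [-0.3,-0.7,-1.5,0.4,0.2],
    [-0.3,-2.2,-4.9,0.4,0.2],
    [-0.3,-4.1,-9.0,0.4,0.2],
    [-0.3,-6.0,-13.1,0.4,0.2],
    [-0.3,-7.8,-17.2,0.4,0.2],
    [-0.3,-9.7,-21.3,0.4,0.2],
    [-0.3,-11.6,-25.4,0.4,0.2],
    [-0.3,-13.4,-29.5,0.4,0.2],
    [-0.3,-15.0,-33.0,0.4,0.2],
    [-0.3,-16.2,-35.6,0.4,0.2],
  ],
)

```text
time: 12.0
tool_pos: [599.4, 32.1, 394.1]
tcp_rot: [-0.625, 1.553, -2.85]
contact_force: [0.2, -1.0, -1.7]
grip_width: 48.3
```

>>> arm_command(
  moves=[
    [0,-0.3,-0.8,0,0.2],
    [0,-0.5,-1.2,0,0.2],
    [0,-0.5,-1.2,0,0.2],
    [0,-0.5,-1.2,0,0.2],
  ],
)

```text
time: 12.4
tool_pos: [602.6, 43.5, 393.4]
tcp_rot: [-0.62, 1.552, -2.846]
contact_force: [0.5, 1.1, -2.3]
grip_width: 47.8
```

```bash
python3 -c "
from h import *
from plant import bot
mg(bot,(602.3,47.7,112),-37.5)
"
```

```text
grasp pt [599.8  42.6 234.2] F [ 0.5  1.1 -2.3]
shift cm [12.21  0.02 -0.74] turn -0.0 | pos [602.6  43.5 393.4] jaw -37.53 w 47.8 t 12.4 down [-0.018 -0.005 -1.   ]
```

>>> arm_command(
  moves=[
    [3,0,-0.7,0,0.2],
    [6,0,-0.7,0,0.2],
    [9,0,-0.7,0,0.2],
    [11.2,0,-0.7,0,0.2],
    [12.2,0,-0.7,0,0.2],
    [12.2,0,-0.7,0,0.2],
    [12.2,0,-0.7,0,0.2],
    [12.2,0,-0.7,0,0.2],
  ],
)

```text
time: 13.2
tool_pos: [605.2, 48.1, 272.9]
tcp_rot: [-0.554, 1.555, -2.78]
contact_force: [-0.3, -0.7, -1.8]
grip_width: 48.1
```

```bash
python3 -c "
from h import *
from plant import bot
c=bot.capture('scene');cv2.imwrite('pics/s10.png',cv2.resize(c['frame'][110:270,220:400],None,fx=3.5,fy=3.5))
mg(bot,(602.3,47.7,85.5),-37.5)
"
```

```text
grasp pt [602.7  47.3 113.6] F [ 0.3  0.6 -2.4]
shift cm [ 2.81 -0.03 -0.04] turn -0.0 | pos [605.1  48.2 272.8] jaw -37.54 w 48.1 t 13.25 down [-0.015 -0.006 -1.   ]
```

View pics/s10.png

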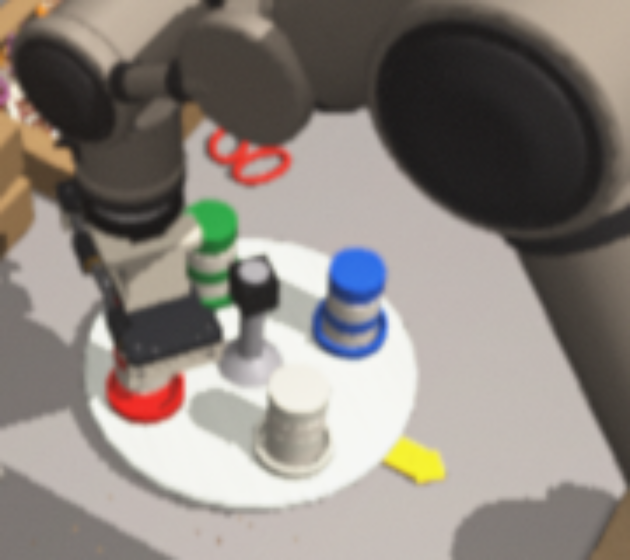

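The red jar is above the red ring at (145,385), centred. I lower it.

>>> arm_command(
  moves=[
    [0.8,0,0,0,0.2],
    [1.6,0,0,0,0.2],
    [2.3,0,0,0,0.2],
    [2.8,0,0,0,0.2],
    [2.8,0,0,0,0.2],
    [2.8,0,0,0,0.2],
  ],
)

```text
time: 13.85
tool_pos: [604.7, 48.1, 244.5]
tcp_rot: [-0.575, 1.554, -2.801]
contact_force: [1.1, 0.4, -1.1]
grip_width: 48.1
```

>>> arm_command(
  moves=[
    [0.1,0,0,0,0.2],
    [0.2,0,0,0,0.2],
    [0.2,0,0,0,0.2],
  ],
)

```text
time: 14.15
tool_pos: [604.8, 48.0, 243.6]
tcp_rot: [-0.523, 1.556, -2.749]
contact_force: [-2.6, -0.2, 6.2]
grip_width: 48.0
```

```bash
python3 -c "
from h import *
from plant import bot
c=bot.capture('scene');cv2.imwrite('pics/s11.png',cv2.resize(c['frame'][110:270,220:400],None,fx=3.5,fy=3.5))
mg(bot,(602.3,47.7,84.7),-37.5)
"
```

```text
grasp pt [602.6  47.   84.5] F [-1.9 -0.7  5.2]
shift cm [-0.02 -0.07 -0.04] turn -0.0 | pos [604.8  47.9 243.6] jaw -37.54 w 48.4 t 14.2 down [-0.014 -0.006 -1.   ]
```

View pics/s11.png

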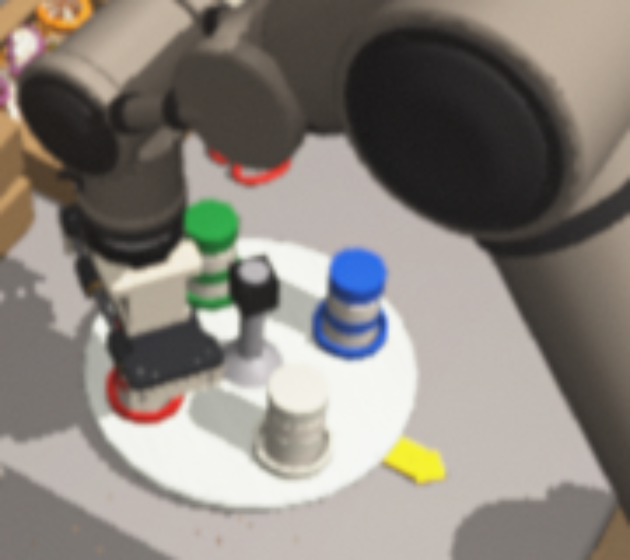

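Contact is at grasp height 84.5, which puts the base at about 26 mm on the pocket floor. I release and rise.

>>> arm_command(
  moves=[
    [-0.05,0,0,0,0.55],
    [-0.05,0,0,0,0.65],
    [-0.05,0,0,0,0.8],
    [-0.05,0,0,0,0.9],
    [-0.05,0,0,0,0.9],
    [-0.05,0,0,0,0.9],
  ],
)

```text
time: 14.8
tool_pos: [604.8, 48.0, 244.1]
tcp_rot: [-0.528, 1.556, -2.754]
contact_force: [0.7, -0.0, -1.3]
grip_width: 81.6
```

>>> arm_command(
  moves=[
    [-2,0,0,0,0.9],
    [-5,0,0,0,0.9],
    [-9,0,0,0,0.9],
    [-13,0,0,0,0.9],
    [-15,0,0,0,0.9],
    [-15,0,0,0,0.9],
    [-15,0,0,0,0.9],
  ],
)

```text
time: 15.5
tool_pos: [606.7, 48.8, 393.5]
tcp_rot: [-0.538, 1.555, -2.764]
contact_force: [0.1, -0.0, -0.4]
grip_width: 82.5
```

```bash
python3 -c "
from h import *
from plant import bot
for n in('scene','top'):
    c=bot.capture(n);np.save(n+'12.npy',c,allow_pickle=True);cv2.imwrite('pics/'+n+'12.png',c['frame'])
    m=masks(c['frame'])
    for k in('red','blue','green','black','yellow'):
        print(n,k,[(b[0],b[1][4]) for b in blobs(m[k]) if (230<b[0][0]<360 and 160<b[0][1]<300)])
mg(bot,(544.3,-27.5,235),-37.5)
"
```

```text
scene red [([260.5, 206.0], 214), ([261.3, 222.8], 121)]
scene blue [([321.8, 188.4], 199), ([319.3, 205.2], 105)]
scene green [([285.0, 173.4], 37), ([276.4, 194.2], 38), ([252.7, 291.0], 459)]
scene black [([264.5, 171.7], 349), ([291.6, 194.1], 74)]
scene yellow [([338.2, 241.7], 124)]
top red [([263.9, 212.7], 107)]
top blue [([314.0, 247.9], 420)]
top green [([305.9, 199.7], 357)]
top black [([284.1, 179.5], 110), ([236.6, 221.4], 543), ([272.5, 206.2], 32), ([288.9, 222.1], 24), ([277.4, 231.9], 104)]
top yellow [([287.3, 284.1], 38), ([286.0, 291.3], 23)]
grasp pt [603.9  47.9 233. ] F [0.2 1.4 0.2]
shift cm [-0.05 -0.13  9.62] turn -0.0 | pos [606.7  48.8 392.2] jaw -37.54 w 82.7 t 15.6 down [-0.017 -0.006 -1.   ]
```

View pics/scene12.png

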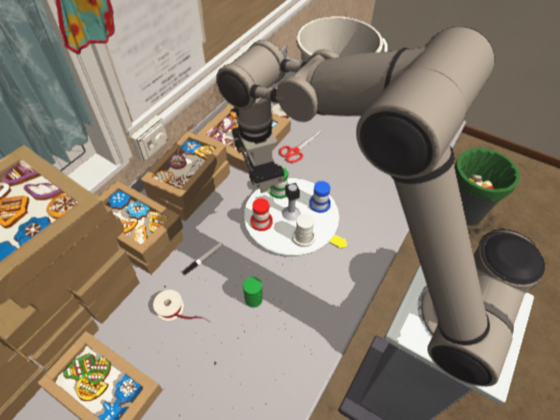

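View pics/top12.png

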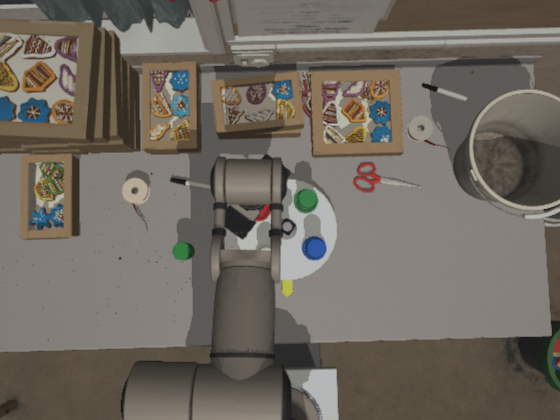

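Both jars are seated upright: red at (261,212), blue at (321,195) in the scene view. I move over the knob.

>>> arm_command(
  moves=[
    [0,-0.1,2.5,0,0.75],
    [0,-0.1,5.5,0,0.75],
    [0,-0.1,8.5,0,0.75],
    [0,-0.1,9.6,0,0.75],
    [0,-0.1,9.6,0,0.75],
    [0,-0.1,9.6,0,0.75],
  ],
)

```text
time: 16.2
tool_pos: [547.8, -26.3, 393.1]
tcp_rot: [-0.637, 1.552, -2.863]
contact_force: [0.8, 0.3, 0.6]
grip_width: 68.8
```

```bash
python3 -c "
from h import *
from plant import bot
mg(bot,(544.3,-27.6,133),-37.5)
"
```

```text
grasp pt [545.  -27.1 234. ] F [0.8 0.3 0.6]
shift cm [10.1   0.08 -0.07] turn -0.1 | pos [547.8 -26.3 393.1] jaw -37.56 w 68.8 t 16.2 down [-0.018 -0.005 -1.   ]
```

>>> arm_command(
  moves=[
    [2,0.1,0,0,0.75],
    [5,0.1,0,0,0.75],
    [7,0.1,-0.1,0,0.75],
    [9,0.1,-0.1,0,0.75],
    [10,0.1,-0.1,0,0.75],
    [10,0.1,-0.1,0,0.75],
    [10,0.1,-0.1,0,0.75],
  ],
)

```text
time: 16.9
tool_pos: [548.0, -26.3, 293.6]
tcp_rot: [-0.624, 1.553, -2.85]
contact_force: [0.1, 0.4, 1.6]
grip_width: 69.0
```

```bash
python3 -c "
from h import *
from plant import bot
c=bot.capture('scene');cv2.imwrite('pics/s13.png',cv2.resize(c['frame'][110:270,220:400],None,fx=3.5,fy=3.5))
mg(bot,(544.3,-27.6,132.5),-37.5);print(bot.get_obs()['joint_positions'].round(2) if 0 else np.round(bot.get_obs()['joint_positions'],2))
"
```

```text
grasp pt [545.4 -27.3 134.8] F [ 0.5 -0.2  0.3]
shift cm [ 0.24 -0.07  0.09] turn -0.0 | pos [548.  -26.4 294. ] jaw -37.54 w 69.0 t 16.95 down [-0.016 -0.005 -1.   ]
[-0.19  0.5   1.61 -0.01  1.05  0.47]
```

View pics/s13.png

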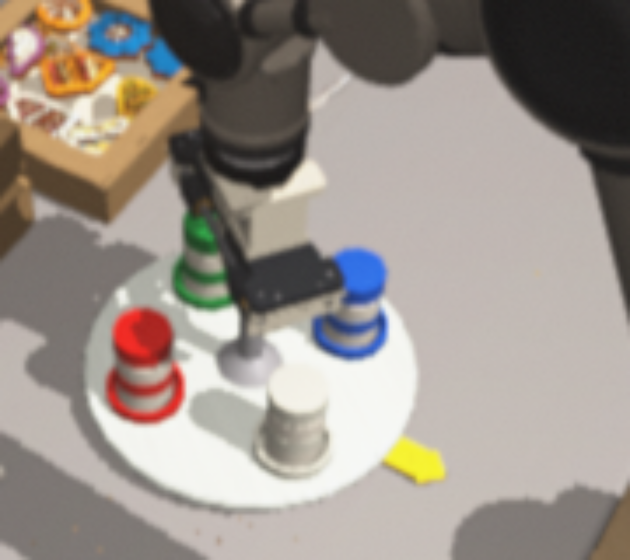

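The fingers straddle the knob and clear the lids. I close.

>>> arm_command(
  moves=[
    [0.1,0,0.1,0,0.5],
    [0.1,0,0.1,0,0.35],
    [0.1,0,0.1,0,0.2],
    [0.1,0,0.1,0,0.2],
    [0.1,0,0.1,0,0.2],
    [0.1,0,0.1,0,0.2],
  ],
)

```text
time: 17.55
tool_pos: [547.3, -27.2, 293.1]
tcp_rot: [-0.593, 1.554, -2.819]
contact_force: [-0.4, 0.7, 2.4]
grip_width: 33.8
```

```bash
python3 -c "
from h import *
from plant import bot
mg(bot,(544.3,-27.6,132.5),89)
"
```

```text
grasp pt [544.8 -28.  134. ] F [-0.4  0.7  2.4]
shift cm [ 0.15 -0.06 -0.01] turn -126.5 | pos [547.3 -27.2 293.1] jaw -37.53 w 33.8 t 17.55 down [-0.016 -0.005 -1.   ]
```

Gripped at 33.8 mm (knob 34). I turn counterclockwise, which is negative about the tool's x, in steps.

>>> arm_command(
  moves=[
    [0,0,0,-2,0.2],
    [0,0,0,-6,0.2],
    [0,0,0,-11,0.2],
    [0,0,0,-16,0.2],
    [0,0,0,-21,0.2],
    [0,0,0,-26,0.2],
    [0,0,0,-31,0.2],
    [0,0,0,-36,0.2],
    [0,0,0,-40,0.2],
    [0,0,0,-40,0.2],
  ],
)

```text
time: 18.55
tool_pos: [546.7, -26.9, 293.1]
tcp_rot: [-1.338, 1.553, -2.864]
contact_force: [-6.3, 1.7, 2.3]
grip_width: 34.0
```

```bash
python3 -c "
from h import *
from plant import bot
c=bot.capture('scene');cv2.imwrite('pics/s14.png',cv2.resize(c['frame'][110:270,220:400],None,fx=3.5,fy=3.5))
mg(bot,(544.5,-27.8,133.5),89);print(np.round(bot.get_obs()['moment'],2))
"
```

```text
grasp pt [544.  -27.7 133.9] F [-6.6  1.6  2.1]
shift cm [0.04 0.05 0.01] turn -86.5 | pos [546.7 -26.9 293.1] jaw 2.5 w 34.2 t 18.6 down [-0.017 -0.005 -1.   ]
[-0.07 -0.34 -0.03]
```

View pics/s14.png

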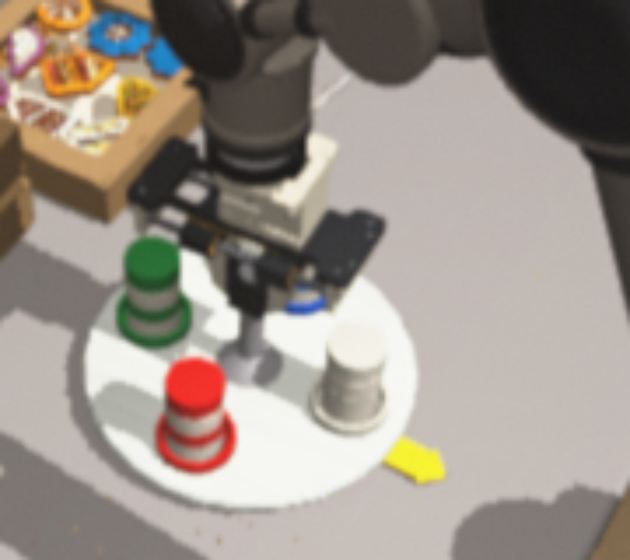

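The plate follows and the jars stand. I continue.

>>> arm_command(
  moves=[
    [0,0,0,-2,0.2],
    [0,0,0,-6,0.2],
    [0,0,0,-11,0.2],
    [0,0,0,-16,0.2],
    [0,0,0,-21,0.2],
    [0,0,0,-26,0.2],
    [0,0,0,-31,0.2],
    [0,0,0,-36,0.2],
    [0,0,0,-40,0.2],
    [0,0,0,-40,0.2],
  ],
)

```text
time: 19.6
tool_pos: [546.1, -27.2, 293.1]
tcp_rot: [-2.049, 1.551, -2.876]
contact_force: [-5.5, -1.9, 1.6]
grip_width: 33.9
```

```bash
python3 -c "
from h import *
from plant import bot
mg(bot,(544.5,-27.8,133.5),89);print(np.round(bot.get_obs()['moment'],2))
"
```

```text
grasp pt [543.1 -28.  134. ] F [-5.5 -1.9  1.6]
shift cm [0.04 0.12 0.08] turn -46.4 | pos [546.1 -27.2 293.1] jaw 42.61 w 33.9 t 19.6 down [-0.019 -0.005 -1.   ]
[-0.1   0.   -0.04]
```

>>> arm_command(
  moves=[
    [0,0.1,0.1,-2,0.2],
    [0,0.1,0.1,-6,0.2],
    [0,0.1,0.1,-11,0.2],
    [0,0.1,0.1,-16,0.2],
    [0,0.1,0.1,-21,0.2],
    [0,0.1,0.1,-26,0.2],
    [0,0.1,0.1,-31,0.2],
    [0,0.1,0.1,-36,0.2],
    [0,0.1,0.1,-40,0.2],
    [0,0.1,0.1,-40,0.2],
  ],
)

```text
time: 20.6
tool_pos: [546.4, -27.9, 293.1]
tcp_rot: [-2.751, 1.547, -2.878]
contact_force: [-7.6, -4.4, 4.6]
grip_width: 34.0
```

Run:
```python
from h import *
from plant import bot
mg(bot,(544.5,-27.8,133.5),89);print(np.round(bot.get_obs()['moment'],2))
for n in('scene','top'):
    c=bot.capture(n);np.save(n+'15.npy',c,allow_pickle=True);cv2.imwrite('pics/'+n+'15.png',cv2.resize(c['frame'][110:310,200:400],None,fx=3,fy=3))
    m=masks(c['frame'])
    for k in('red','blue','green','yellow'):
        print(n,k,[(b[0],b[1][4],ray(c,b[0],103).round(1).tolist()) for b in blobs(m[k]) if (230<b[0][0]<360 and 160<b[0][1]<300)])
```

```text
grasp pt [542.8 -28.9 133.9] F [-7.6 -4.4  4.6]
shift cm [0.04 0.13 0.16] turn -6.3 | pos [546.4 -27.9 293.1] jaw 82.73 w 34.0 t 20.6 down [-0.023 -0.006 -1.   ]
[-0.37  0.94  0.01]
scene red [([318.4, 214.4], 211, [448.1, -14.5, 103.0]), ([316.3, 230.7], 113, [426.4, 37.1, 103.0])]
scene blue [([264.6, 177.4], 53, [650.3, -50.2, 103.0]), ([263.3, 198.9], 89, [608.4, 21.0, 103.0])]
scene green [([270.7, 217.7], 206, [554.4, 66.2, 103.0]), ([271.0, 234.9], 94, [522.9, 114.1, 103.0]), ([252.7, 290.9], 458, [471.9, 277.2, 103.0])]
scene yellow [([338.2, 241.7], 123, [360.0, 37.2, 103.0])]
top red [([283.4, 258.8], 275, [460.5, -16.4, 103.0])]
top blue [([289.7, 189.9], 214, [643.8, -38.9, 103.0])]
top green [([245.2, 224.2], 120, [555.3, 82.5, 103.0])]
top yellow []
```

View pics/scene15.png

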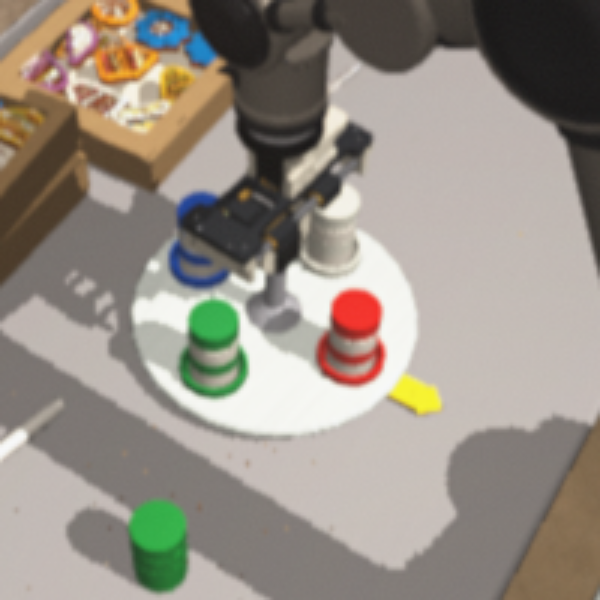

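View pics/top15.png

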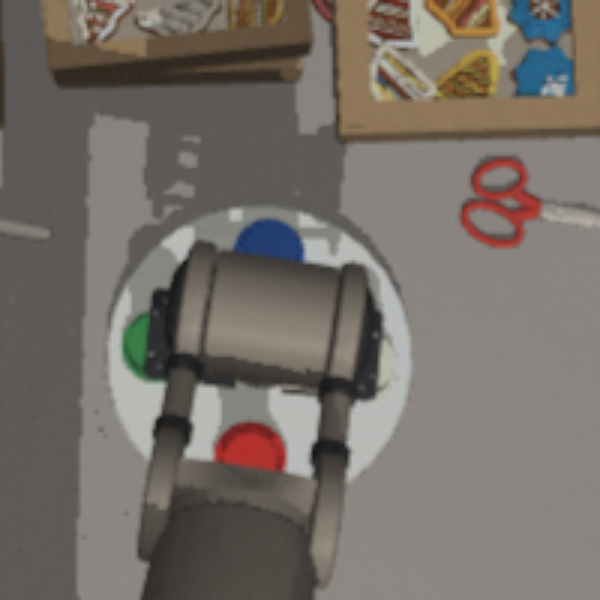

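Run:
```python
from h import *
for n,x0,x1,y0,y1 in(('top',275,300,275,302),('scene',322,356,228,256)):
    c=np.load(n+'0.npy',allow_pickle=True).item(); f=cv2.resize(c['frame'][y0:y1,x0:x1],None,fx=6,fy=6,interpolation=cv2.INTER_CUBIC)
    h=cv2.cvtColor(f,cv2.COLOR_BGR2HSV); m=((h[...,0]>20)&(h[...,0]<40)&(h[...,1]>110))
    vs,us=np.nonzero(m); P=np.array([ray(c,(x0+(u+.5)/6-.5,y0+(v+.5)/6-.5),9)[:2] for u,v in zip(us,vs)])
    print(n,len(P),P.mean(0).round(1),P.min(0).round(1),P.max(0).round(1))
    bx=np.floor(P[:,0]/4)*4
    L=[]
    for b in np.unique(bx):
        q=P[bx==b][:,1]; L.append((b+2,(q.max()+q.min())/2,q.max()-q.min()))
    L=np.array(L);print(L.round(1).tolist())
    k=L[:,2]>18; print('fit mid mean',L[k,:2].mean(0),'slope deg',np.degrees(np.polyfit(L[k,0],L[k,1],1)[0]))
    tip=P[np.argsort(P[:,0])[:30]].mean(0);print('tip',tip, 'tip yaw',np.degrees(np.arctan2(-(tip[1]+27.6),544.5-tip[0])))
```

```text
top 5311 [378.7 -25.1] [353.2 -41.1] [399.3  -9.6]
[[354.0, -24.9, 7.1], [358.0, -25.3, 16.0], [362.0, -25.1, 23.0], [366.0, -25.3, 29.6], [370.0, -25.3, 31.5], [374.0, -25.2, 30.1], [378.0, -24.9, 29.2], [382.0, -25.0, 29.2], [386.0, -24.9, 28.8], [390.0, -25.0, 28.8], [394.0, -25.4, 29.3], [398.0, -25.5, 29.2]]
fit mid mean [380.         -25.16237746] slope deg -0.11339543784155022
tip [354.08810883 -24.72383373] tip yaw -0.8653853281408186
scene 5193 [378.4 -24.6] [351.2 -43.2] [402.   -6.6]
[[350.0, -23.2, 5.4], [354.0, -24.5, 14.2], [358.0, -24.4, 21.8], [362.0, -24.6, 31.4], [366.0, -24.7, 36.3], [370.0, -25.0, 36.4], [374.0, -25.0, 33.8], [378.0, -24.7, 33.3], [382.0, -25.0, 32.8], [386.0, -25.1, 32.6], [390.0, -25.2, 32.9], [394.0, -25.2, 33.0], [398.0, -25.1, 32.7], [402.0, -23.5, 28.5]]
fit mid mean [380.         -24.78766477] slope deg 0.02265951653199254
tip [352.03389712 -23.54397478] tip yaw -1.2072709402475763
```

The pointer centreline sits at y≈-25.1 at x=380, against the axis at y≈-27.5. That makes the foot yaw about -0.8°, so red should point to about 179.2°. I do the last stretch.

>>> arm_command(
  moves=[
    [0,0.1,0.1,-1.5,0.2],
    [0,0.1,0.1,-3.5,0.2],
    [0,0.1,0.2,-5.5,0.2],
    [0,0.1,0.2,-6.4,0.2],
    [0,0.1,0.2,-6.4,0.2],
    [0,0.1,0.2,-6.4,0.2],
    [0,0.1,0.2,-6.4,0.2],
  ],
)

```text
time: 21.4
tool_pos: [547.2, -27.8, 293.0]
tcp_rot: [-2.864, 1.542, -2.881]
contact_force: [-9.2, -5.0, 6.2]
grip_width: 33.7
```

```bash
cat > chk.py <<'E'
from h import *
from plant import bot
import sys
t=sys.argv[1]
mg(bot,(544.5,-27.8,133.5),89.2);print('M',np.round(bot.get_obs()['moment'],2))
C={}
for n in('scene','top'):
    c=bot.capture(n);C[n]=c;np.save(n+t+'.npy',c,allow_pickle=True);cv2.imwrite(f'pics/{n}{t}.png',cv2.resize(c['frame'][110:310,200:400],None,fx=3,fy=3))
    m=masks(c['frame'])
    for k in('red','blue','green'):
        print(n,k,[(b[0],b[1][4],ray(c,b[0],103).round(1).tolist()) for b in blobs(m[k]) if (230<b[0][0]<360 and 160<b[0][1]<275)])
E
python3 chk.py 16
```

```text
grasp pt [542.8 -29.  133.9] F [-9.2 -5.   6.2]
shift cm [0.03 0.12 0.17] turn -0.2 | pos [547.2 -27.8 293. ] jaw 89.03 w 33.7 t 21.4 down [-0.028 -0.007 -1.   ]
M [-0.45  1.17  0.16]
scene red [([320.4, 212.0], 202, [447.3, -24.9, 103.0]), ([317.8, 227.9], 124, [427.4, 26.8, 103.0])]
scene blue [([262.0, 181.6], 98, [647.7, -32.1, 103.0]), ([262.6, 201.2], 99, [605.5, 29.2, 103.0])]
scene green [([273.8, 219.4], 214, [544.1, 66.5, 103.0]), ([274.0, 236.5], 95, [513.3, 114.2, 103.0])]
top red [([287.2, 258.8], 266, [460.2, -26.5, 103.0])]
top blue [([286.0, 189.0], 192, [646.5, -29.1, 103.0])]
top green [([245.1, 228.6], 126, [543.6, 83.1, 103.0])]
```

View pics/scene16.png

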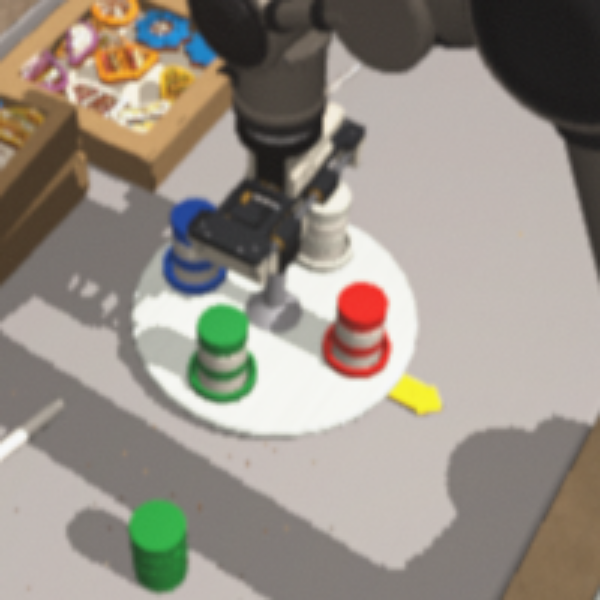

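View pics/top16.png

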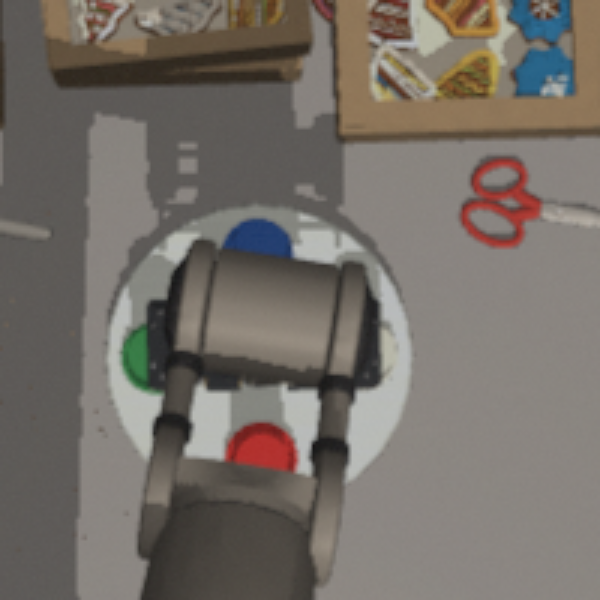

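Checks against the pointer line:
- **Top view:** red lid at y=-26.5, expected -26.3. Blue lid at -29.1, expected -28.9.
- **Scene view:** red lid at (447,-25), front mark about (449.5,-26).

The alignment is good. The tool still pushes sideways by about 10 N, so I relax it by re-targeting its measured pose.

>>> arm_command(
  moves=[
    [0,0,0,-0.1,0.2],
    [0,0,0,-0.1,0.2],
    [0,0,-0.05,-0.1,0.2],
    [0,0,-0.05,-0.1,0.2],
    [0,0,-0.05,-0.1,0.2],
  ],
)

```text
time: 22.0
tool_pos: [547.1, -27.8, 293.1]
tcp_rot: [-2.854, 1.543, -2.869]
contact_force: [1.6, -0.9, -1.5]
grip_width: 33.9
```

```bash
python3 chk.py 17; python3 -c "
from plant import bot;o=bot.get_obs();print([round(float(x),3) for x in o['joint_positions']],[round(float(x),3) for x in o['dq']])"
```

```text
grasp pt [542.8 -29.  133.9] F [ 1.6 -0.9 -1.5]
shift cm [0.04 0.13 0.17] turn -0.1 | pos [547.1 -27.8 293.1] jaw 89.13 w 33.9 t 22.0 down [-0.027 -0.007 -1.   ]
M [ 0.16 -0.53 -0.07]
scene red [([320.4, 212.0], 202, [447.3, -24.9, 103.0]), ([317.7, 227.9], 122, [427.6, 26.9, 103.0])]
scene blue [([262.0, 181.7], 100, [647.5, -31.8, 103.0]), ([262.5, 201.1], 100, [605.9, 29.0, 103.0])]
scene green [([273.9, 219.4], 213, [543.8, 66.4, 103.0]), ([273.8, 236.5], 97, [513.7, 114.5, 103.0])]
top red [([287.2, 258.8], 271, [460.2, -26.5, 103.0])]
top blue [([286.1, 189.1], 196, [646.2, -29.3, 103.0])]
top green [([245.1, 228.6], 126, [543.6, 83.1, 103.0])]
[-0.188, 0.502, 1.605, -0.014, 1.06, -1.736] [-0.001, -0.002, 0.0, 0.001, 0.0, 0.001]
```

View pics/scene17.png

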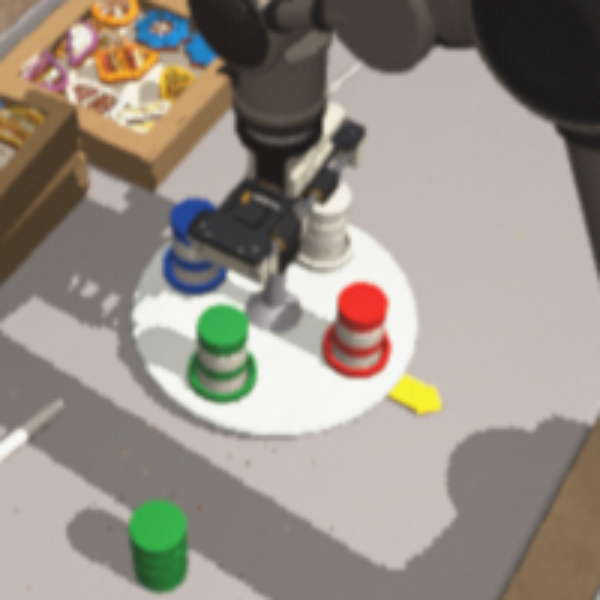

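The plate is still, the side force is near zero, the knob is gripped at 33.9 mm, and both jars stand with red in line with the pointer. I hand in.

```bash
python3 -c "
from plant import bot
print(bot.close_job())"
```

```text
the job is handed in; nothing more can be done
None
```

I set the blue and red jars upright in their own pockets and let go of both. I then gripped the knob and turned the carousel about 127° counterclockwise, until the red jar stood over the yellow pointer. I handed in at about 22 s, still gripping the knob.

**Last checks that held:**
- **Alignment:** in the top view the red lid was at y = -26.5, with about -26.3 expected on the pointer line. The blue lid was at -29.3, with about -28.9 expected.
- **Hold:** the knob was gripped at 33.9 mm, the side force was under 2 N and the joints were still.
- **Jars and bystanders:** both jars stood upright in their rings. I saw no change in the scissors, the loose ribbon spool or the loose marker, but I did not measure them again.

**Checks that failed or disagreed:**
- **Plate circle fit:** it failed, so I took the axis from the midpoint of the two pockets instead.
- **Pointer yaw:** estimates ranged from about 0° (edge slope) to -1.2° (tip in the scene view). I used about -0.8°, so the final angle is uncertain by roughly half a degree.
- **Scene view:** it put the red lid about 2–3 mm from the front mark, which is about the calibration error.
- **Tool tilt:** it had drifted to about 1.6° by the end.

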